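Turn the bar in the drill jig, drop the cover on its dowels and hold it clamped

ROBOT

A 7-joint arm with a two-finger parallel gripper is mounted at the origin on the work surface. World frame = base frame: x ahead of the robot, y to its left, z up, the work surface at z = 0. Lengths are in m, angles in degrees, forces in N, time in s.
With the tool pointing down it reaches from about 0.4 to 0.875 m from the base axis. Payload 19.3 kg.
Tool frame: the origin (TCP) lies between the finger pads, 19 mm behind the fingertips; this is the grasp point; z points along the fingers, y is the line along which they close (so a half turn about z gives the same grasp; the last joint's range is limited). The gripper opens to 85 mm and grips with 20 to 120 N. Pads are 22 mm wide; open, the fingers measure 114 mm over their backs; the gripper's body (76 mm by 85 mm) begins 54 mm behind the grasp point. The pads swing forward as they close: fully open they stand 13 mm farther back than shut.
Start: joints at [-4.022, 29.874, -2.08, 91.645, 1.215, 58.505, -6.463], TCP at [0.625, -0, 0.25] pointing down, gripper open.
Joint ranges: [-166.77, 166.77], [-17.47, 122.26], [-85.68, 81.53], [9.62, 139.38], [-72.42, 252.41], [9.2, 110.78], [-144.41, 144.41]. Speed limits (degrees/s): [108.29, 108.29, 136.94, 136.94, 172.46, 172.46, 172.46].

INTERFACE

Orientations are given as a 3x3 rotation matrix whose columns are the frame's x, y, z axes.
In Python, from bench import arm, optics, job gives the robot as it stands.
- The arm moves only by the shell command python3 -m jog 'ROWS'. ROWS is JSON, a list of rows, each a list of 7 numbers: the shift along the tool's x, y, z in m, then the turn, a rotation vector about the tool's x, y, z in degrees, then the opening, from 0 (shut) to 1 (fully open). In form: [[tx, ty, tz, wx, wy, wz, hand], ...]. A call has 1 to 20 rows; each row shifts and turns the commanded pose from where the row before left it, along the tool's axes as they then stand; what a row does not reach is not made up. A row lasts 1/12 s, in which the tool goes at most 41.7 mm and 7.16 degrees, less where a joint would pass 70% of its speed; a pose out of reach is approached as far as the arm can. A call is refused whole if a number of a shift passes 0.0417 or a number of a turn 7.16, either way. A call with a gripper value outside its range is refused whole. The fingers move at their own pace and stop on an object; the grip force is fixed at half the most. Time passes only in rows, so rows that do not move let the fingers close. It gives the time, the measured TCP pose, the force, the opening and the grip force at its end, in the units of the state.
- arm.sense(): the state, without advancing time (a new reading comes with each control period).
- optics.camera(name): name is "scene" or "side" or "wrist"; returns the picture (420x560x3 uint8, red, green, blue); there is no depth.
- optics.camera_model(name): a dict with "fx", "fy", "cx", "cy" (pixels), "R" (3x3) and "t" (3): a world point X has camera coordinates R X + t. Camera axes: x right, y down, z forward; pixel columns grow to the right and rows downward; lengths in m; the calibration is good to about 2 mm. A picture is of the moment at which its call begins: read the wrist's pose just before it. camera_model takes no time and is no camera call; for the wrist camera it gives the pose at the moment of the call.
- job.finish_job(): hands the job in; it is judged then, once.
The state is a dict: "time": time; "joint_positions": joint angles; "dq": joint speeds; "effort": joint torques, N m; "tcp_pos": TCP position; "ee_rot": TCP orientation; "force": force on the tool from outside, world axes, zero at the start; "ft_torque": the same for the moment, N m; "gripper_width": finger opening in m; "gripper_force": force on a finger pad.
Only numpy, scipy, OpenCV 4.12 (cv2) and the standard library are available. Lean on these libraries where they do the work, as an engineer would, in place of code of your own. Each camera call takes 0.05 s, during which the arm holds its last target. There are 200 camera calls.

TASK

One end of the brass bar in the drill jig has been drilled and the other end comes next: turn the bar end for end and lay it flat back on the jig's bed, its undrilled end pushed home against the end stop and its side against the two fence blocks. Then take the loose cover plate by its red handle, slide it over the jig's two dowel pins, drill bush at the end-stop end, until it drops on, and press it down with about 15 N so that it clamps the bar. Finish while still gripping the handle and pressing down, ready for the drill; leave the saw, the mallet and the file where they lie.

Things in the scene. Friction and masses are not known exactly. Their poses are not given: they have to be found in the camera images.
- jig: Drill jig screwed to the bench: dark steel plate 140 x 88 x 16 mm (x, y, z); its flat top is the bed. Origin: centre of the underside, at bench height; x runs along the bar's direction, from the end stop outward, +y to the fence side, z up. A bar that is home lies from x = -46 to 74, y = -10 to 10 mm. The blue end stop and fences are 4.5 mm high.
- jig_home (a point): Point on the bed, on the end stop's inner face (jig x = -46, y = 0, 16 mm above the bench), where point bar_plain_end lies when the bar is home. Axes as the jig's. The end stop is 12 mm thick and spans y = -10 to 16 mm. The two fence blocks have inner faces at y = +10 mm and outer ones at 22; they stand at jig x = -42 to -18 and x = 54 to 68 mm.
- jig_pin_a (a point): Tip of the dowel pin at the end-stop end, jig (x, y) = (-50, -30) mm, 29 mm above the bench. Both pins are steel, 10 mm thick, stand 13 mm above the bed and have a tapered nose 3 mm long, 5 mm wide at the tip.
- jig_pin_b (a point): Tip of the same kind of dowel pin on the fence side, jig (x, y) = (-22, 30) mm, 29 mm above the bench.
- jig_seat (a point): Where the cover's origin lies when the cover is fully down on the bar: jig (x, y) = (-6, 0) mm, 22 mm above the bench. The cover's x axis then points the same way as the jig's.
- bar: Loose flat brass bar 120 x 20 x 6 mm, about 0.12 kg. Origin: centre of its underside; +x points to its drilled end, z up. It starts on the jig's bed, drilled end toward the end stop (its x axis against the jig's), 1 to 11 mm short of the stop, 4 to 6 mm off the fence. At its middle the bed is free on both sides: pinch it there across its width, fingertips just over the bed.
- bar_plain_end (a point): Middle of the undrilled end's lower edge (bar x = -60 mm).
- bar_hole (a point): Centre of the 6 mm drilled hole, on the top face (bar x = +48 mm).
- cover: Loose jig cover: aluminium plate 112 x 84 x 13 mm (x, y, z), 0.27 to 0.44 kg. Origin: centre of the underside, z up. Two dowel sockets at (x, y) = (-44, -30) and (-16, 30) mm, 13 mm wide (1.5 mm play round the pins), 10 mm deep, open only underneath. It starts flat on the bench, sockets down. From resting on the pin tips it drops 7 mm until it lies on the bar.
- cover_handle (a point): Grip point inside the cover's red handle, a block 44 x 18 x 34 mm (cover x, y, z) standing on the plate, centred at cover x = +10, y = 0. This point is 35 mm above the cover's underside, 12 mm below the handle's top. Pinch it across the 18 mm width. Nothing but your push clamps the cover: 10 to 25 N down, kept up.
- cover_bush (a point): Centre of the top of the steel drill bush, a 15 mm ring on the cover at cover x = -28, y = 0. On the seated cover it is 12 mm from the end stop's face, over the bar's middle line.
- saw: Bystander: piercing saw lying flat, steel frame 140 x 85 mm, wooden handle 85 mm; origin at bench height under the frame's corner by the handle; +x from handle to frame, +y to the frame's back. Up to 30 mm high.
- mallet: Bystander: mallet with yellow faces and a wooden handle, 250 mm long, head 96 mm wide, 33 mm high; origin under the handle, 70 mm from the head's centre; +x from handle to head.
- file: Bystander: flat file with wooden handle, 195 mm long, 22 mm high; origin at bench height under the ferrule; +x from handle to blade.
Mind the look-alikes: they are no part of the job. Of the things like the jig, leave any that is purple or white; of the rest the larger one is meant.

How it is judged:
By the outcome, as a careful person would: the job done as asked, in the order asked, and still so for the second after the job is handed in, while the arm keeps its last pose, push and grip.
It also fails if it takes over 61 s, if anything falls off the work surface, if the arm or the gripper's body presses on something with over 40 N, if the wrist force passes 120 N, or if a joint passes its speed limit or range.

## Working session

There is one attempt and no reset: what is moved stays moved. The work goes in short steps, Python scripts to look and compute and a shell command to move; the robot and the scene stay as the last step left them, time stands still between calls to the robot, and variables do not carry over. Pictures are saved under pics/ and viewed, at most 10 in all, crops included, and the job is handed in when it is done.

```bash
ls; mkdir -p pics
python3 - <<'E'
from bench import arm,optics
import cv2,numpy as np
for n in ("scene","side"):
    m=optics.camera_model(n); R=np.array(m["R"]);print(n,m["fx"],m["cx"],(-R.T@np.array(m["t"])).round(3),R[2].round(2))
    im=optics.camera(n); cv2.imwrite(f"pics/{n}0.png",im[:,:,::-1])
s=arm.sense();print(s["time"],s["tcp_pos"],np.round(s["ee_rot"],3).tolist(),s["force"],s["gripper_width"])
E
```

```text
pics
scene 451.31837230369115 276.9934547621101 [1.227 0.315 0.77 ] [-0.65 -0.32 -0.69]
side 408.96055450338355 281.1866209659975 [ 0.128 -0.482  0.78 ] [ 0.45  0.48 -0.75]
0.1 [ 6.24716671e-01 -5.51218735e-05  2.49503931e-01] [[0.0, 1.0, -0.001], [1.0, -0.0, -0.0], [-0.0, -0.001, -1.0]] [0.09577865 0.17853752 0.01076406] 0.08530475896087684
```

View pics/scene0.png

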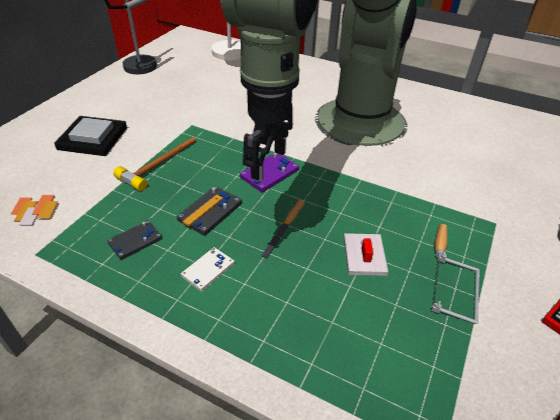

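View pics/side0.png

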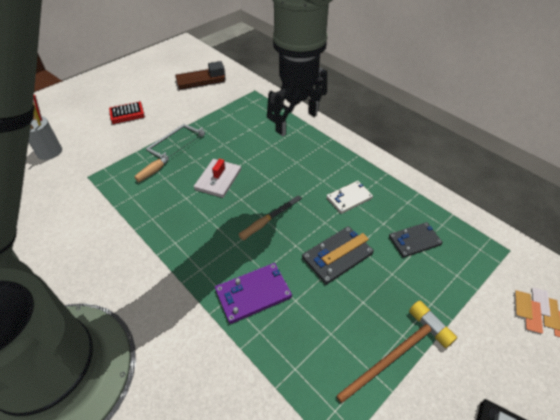

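Scene shows four jig-like plates: purple (270,170), white (208,268), small dark (135,240), larger dark with brass bar (210,210). The larger dark one carrying the bar fits the description; the cover with the red handle is at (367,253), saw at (455,280), mallet (150,165), file (285,228). I'll confirm in an enlarged crop.

```bash
cat > h.py <<'E'
import numpy as np,cv2
from bench import arm,optics
def P(n,u,v,z,m=None):
    m=m or optics.camera_model(n);R=np.array(m["R"]);t=np.array(m["t"])
    d=R.T@np.array([(u-m["cx"])/m["fx"],(v-m["cy"])/m["fy"],1]);c=-R.T@t
    return c+d*(z-c[2])/d[2]
def proj(n,X,m=None):
    m=m or optics.camera_model(n);p=(np.array(m["R"])@np.atleast_2d(X).T).T+np.array(m["t"])
    return np.c_[p[:,0]/p[:,2]*m["fx"]+m["cx"],p[:,1]/p[:,2]*m["fy"]+m["cy"]]
E
python3 - <<'E'
from h import *
for n,l in (("scene",[("jig",210,210),("small",135,240),("purple",270,170),("white",208,268),("cover",366,255)]),("side",[("jig",338,255),("small",415,240),("purple",254,292),("white",350,196),("cover",217,178)])):
    for a,u,v in l: print(n,a,P(n,u,v,.016)[:2].round(3))
a=cv2.imread("pics/scene0.png");b=cv2.imread("pics/side0.png")
def c(i,x,y,w=100,h=75):return cv2.resize(i[y:y+h,x:x+w],(400,300),interpolation=cv2.INTER_CUBIC)
cv2.imwrite("pics/crop1.png",np.vstack([np.hstack([c(a,160,175),c(b,290,215)]),np.hstack([c(a,318,217),c(b,170,140)])]))
E
```

```text
scene jig [ 0.587 -0.18 ]
scene small [ 0.75  -0.274]
scene purple [ 0.38  -0.125]
scene white [ 0.741 -0.084]
scene cover [0.545 0.203]
side jig [ 0.574 -0.191]
side small [ 0.734 -0.285]
side purple [ 0.377 -0.132]
side white [ 0.731 -0.093]
side cover [0.526 0.19 ]
```

View pics/crop1.png

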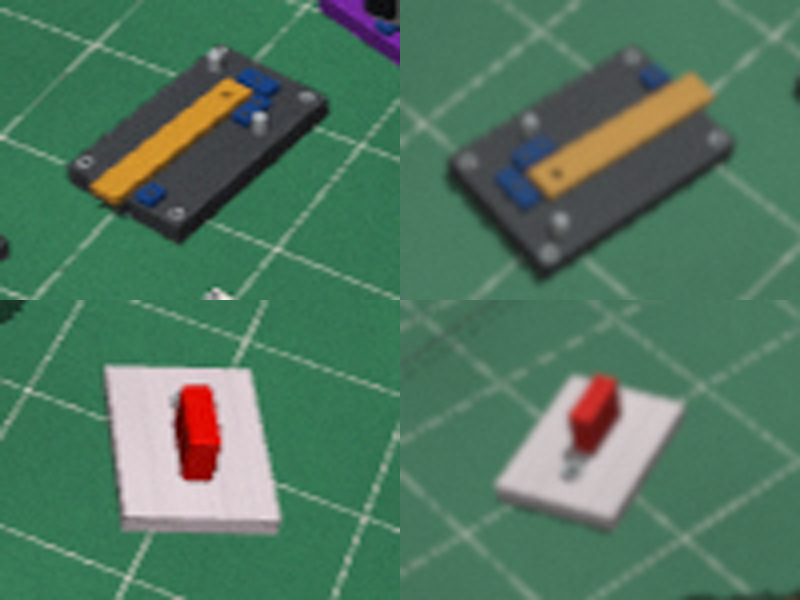

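Confirmed: larger dark jig with blue stops and the bar (drilled hole at the end-stop end, robot side); cover has its bush on the robot side of the handle.

```bash
python3 - <<'E'
from h import *
m=optics.camera_model("wrist");R=np.array(m["R"]);print((-R.T@np.array(m["t"])).round(3),R.round(2).tolist(),m["fx"])
print(P("wrist",280,210,.02).round(3),P("wrist",0,0,.02).round(3),P("wrist",560,420,.02).round(3))
# endpoints from crops: pins tips, scene & side
for n,l in (("scene",[(160+213/4,175+55/4),(160+260/4,175+118/4)]),("side",[(290+130/4,215+120/4),(290+160/4,215+218/4)])):
    for u,v in l: print(n,P(n,u,v,.029).round(4))
E
python3 -m jog '[[-0.04,0,0,0,0,0,1],[-0.04,0,0,0,0,0,1],[-0.04,-0.02,0,0,0,0,1],[-0.04,-0.025,0,0,0,0,1],[-0.025,0,0,0,0,0,1],[0,0,0,0,0,0,1],[0,0,0,0,0,0,1]]'
```

```text
[0.625 0.074 0.374] [[1.0, -0.0, 0.0], [-0.0, -0.96, 0.29], [0.0, -0.29, -0.96]] 315.66598962090416
[ 0.628 -0.032  0.02 ] [0.354 0.181 0.02 ] [ 1.038 -0.354  0.02 ]
scene [ 0.5296 -0.2071  0.029 ]
scene [ 0.565  -0.1504  0.029 ]
side [ 0.5616 -0.154   0.029 ]
side [ 0.5261 -0.2089  0.029 ]
time: 0.68
tcp_pos: [0.5837, -0.1792, 0.2498]
ee_rot: [[0.003, 1.0, -0.0], [1.0, -0.003, -0.0], [-0.0, -0.0, -1.0]]
force: [-0.3, 0.6, -0.5]
gripper_width: 0.0856
gripper_force: 0.0
```

```bash
python3 -m jog '[[0,0,0,0,0,0,1]]'
python3 - <<'E'
from h import *
import pickle
m=optics.camera_model("wrist");im=optics.camera("wrist");s=arm.sense();print(s["tcp_pos"])
pickle.dump(m,open("m1.pkl","wb"));cv2.imwrite("pics/w1raw.png",im[:,:,::-1])
cv2.imwrite("pics/w1.png",cv2.resize(im[:,:,::-1],(800,600),interpolation=cv2.INTER_CUBIC))
E
```

```text
time: 0.77
tcp_pos: [0.5844, -0.177, 0.2497]
ee_rot: [[-0.0, 1.0, -0.0], [1.0, 0.0, 0.001], [0.001, -0.0, -1.0]]
force: [-0.3, 0.4, -0.9]
gripper_width: 0.0856
gripper_force: 0.0
[ 0.58449877 -0.17649108  0.2497403 ]
```

View pics/w1.png

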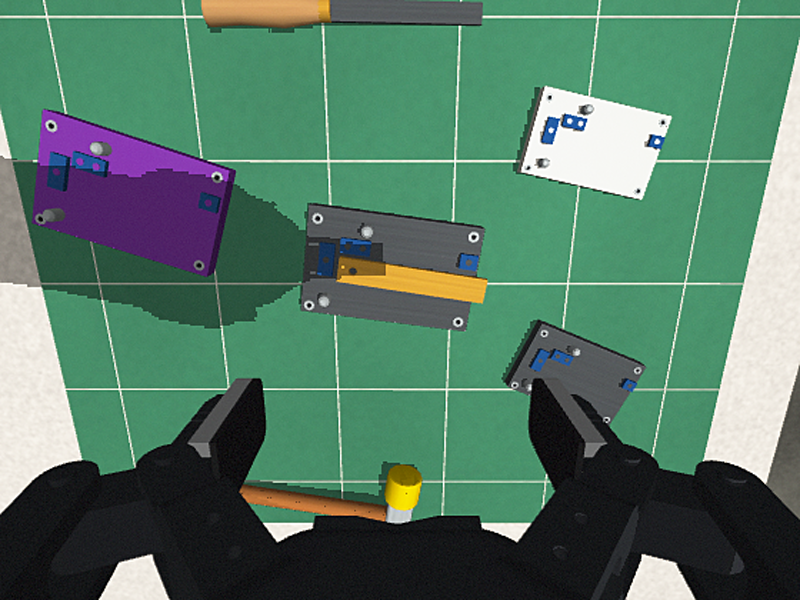

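The wrist view shows the dark jig (bed 302–485 × 204–330), bar running from (337,268) to (487,291), pins at (323,300) and (367,231). I'll go closer for a finer measurement.

```bash
python3 -m jog '[[-0.015,0,0.04,0,0,0,1],[-0.013,-0.01,0.04,0,0,0,1],[0,0,0.03,0,0,0,1],[0,0,0,0,0,0,1],[0,0,0,0,0,0,1]]'
python3 - <<'E'
from h import *
import pickle
m=optics.camera_model("wrist");im=optics.camera("wrist")
pickle.dump(m,open("m2.pkl","wb"));cv2.imwrite("pics/w2raw.png",im[:,:,::-1])
cv2.imwrite("pics/w2.png",cv2.resize(im[:,:,::-1],(800,600),interpolation=cv2.INTER_CUBIC))
E
```

```text
time: 1.23
tcp_pos: [0.5747, -0.2034, 0.142]
ee_rot: [[-0.002, 1.0, -0.002], [1.0, 0.002, 0.001], [0.001, -0.002, -1.0]]
force: [0.1, -0.5, 0.3]
gripper_width: 0.0854
gripper_force: 0.0
```

View pics/w2.png

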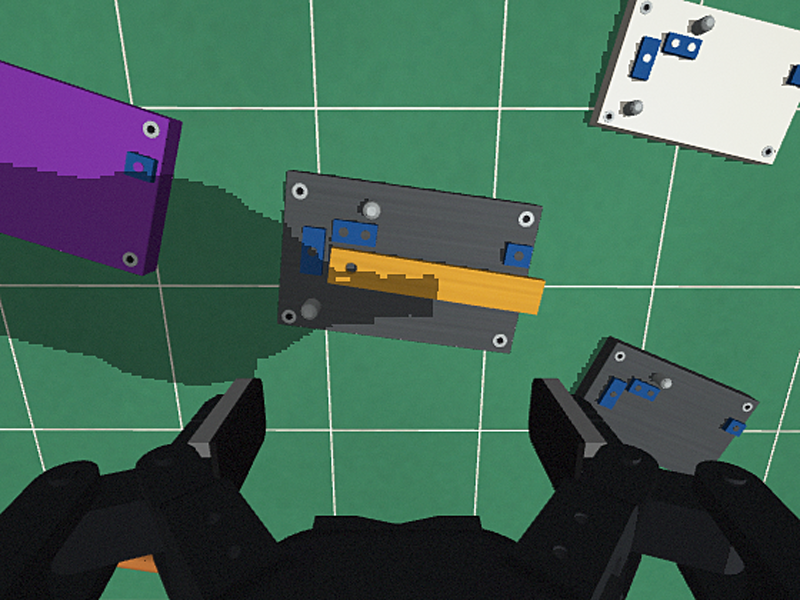

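```bash
cat > fit.py <<'E'
from h import *
import pickle
from scipy.optimize import least_squares
m=pickle.load(open("m2.pkl","rb"))
obj=np.array([[-70,44,16],[70,44,16],[70,-44,16],[-70,-44,16],[-50,-30,29],[-22,30,29],[-42,22,20.5],[54,22,20.5],[-58,16,20.5]])/1e3
px=np.array([[287,172],[542,207],[512,352],[278,325],[310,309],[373,207],[334,219],[507,241],[304,226]])/800*560
def T(p,o):
    c,s=np.cos(p[2]),np.sin(p[2]);return np.c_[p[0]+c*o[:,0]-s*o[:,1],p[1]+s*o[:,0]+c*o[:,1],o[:,2]]
r=least_squares(lambda p:(proj("wrist",T(p,obj),m)-px).ravel(),[.58,-.185,-.14],loss="soft_l1")
print(r.x[:2].round(4),np.degrees(r.x[2]).round(2));print((r.fun.reshape(-1,2)).round(1).tolist())
im=cv2.imread("pics/w2raw.png");h=cv2.cvtColor(im,cv2.COLOR_BGR2HSV)
k=cv2.inRange(h,(10,110,40),(30,255,255));k[:170]=0;k[240:]=0
c=max(cv2.findContours(cv2.morphologyEx(k,cv2.MORPH_CLOSE,np.ones((7,7))),0,2)[0],key=cv2.contourArea)
q=np.array([P("wrist",u,v,.022,m)[:2] for u,v in c[:,0]],np.float32)
rect=cv2.minAreaRect((q*1e4).astype(np.float32));print([np.round(np.array(a)/10,2).tolist() for a in rect[:2]],rect[2],k.sum()//255)
e=lambda p:T(p,np.array([[s*60,t*10,22] for s,t in((-1,-1),(-1,1),(1,1),(1,-1))])/1e3)
a=np.radians(rect[2]); a=a if abs(a)<.6 else a-np.pi/2
b=np.array([rect[0][0]/1e4,rect[0][1]/1e4,a])
c_,s_=np.cos(r.x[2]),np.sin(r.x[2]);d=b[:2]-r.x[:2]
print("bar in jig mm",(1e3*np.array([c_*d[0]+s_*d[1],-s_*d[0]+c_*d[1]])).round(1),"dang",np.degrees(a-r.x[2]).round(2))
big=cv2.resize(im,None,fx=4,fy=4,interpolation=cv2.INTER_CUBIC)
J=lambda L:cv2.polylines(big,[(proj("wrist",T(r.x,np.array(L)/1e3),m)*4+1.5).astype(int)],True,(0,0,255),1)
J([[-70,-44,16],[70,-44,16],[70,44,16],[-70,44,16]]);J([[-42,10,20.5],[-18,10,20.5],[-18,22,20.5],[-42,22,20.5]]);J([[54,10,20.5],[68,10,20.5],[68,22,20.5],[54,22,20.5]]);J([[-58,-10,20.5],[-46,-10,20.5],[-46,16,20.5],[-58,16,20.5]])
for x,y in((-50,-30),(-22,30)):J([[x+2.5*np.cos(t),y+2.5*np.sin(t),29] for t in np.arange(0,6.3,.4)])
cv2.polylines(big,[(proj("wrist",e(b),m)*4+1.5).astype(int)],True,(255,0,255),1)
cv2.imwrite("pics/fit.png",big[440:1040,730:1530])
E
python3 fit.py
```

```text
[ 0.5797 -0.1845] -7.24
[[-0.3, -1.5], [1.3, -2.1], [-0.4, 0.1], [-0.0, -0.6], [-0.3, 2.7], [-0.8, 2.3], [0.1, -0.0], [1.3, 0.4], [-0.1, 0.1]]
[[596.4, -191.18], [21.29, 120.34]] 81.09675598144531 3856
bar in jig mm [17.4 -4.5] dang -1.66
```

View pics/fit.png

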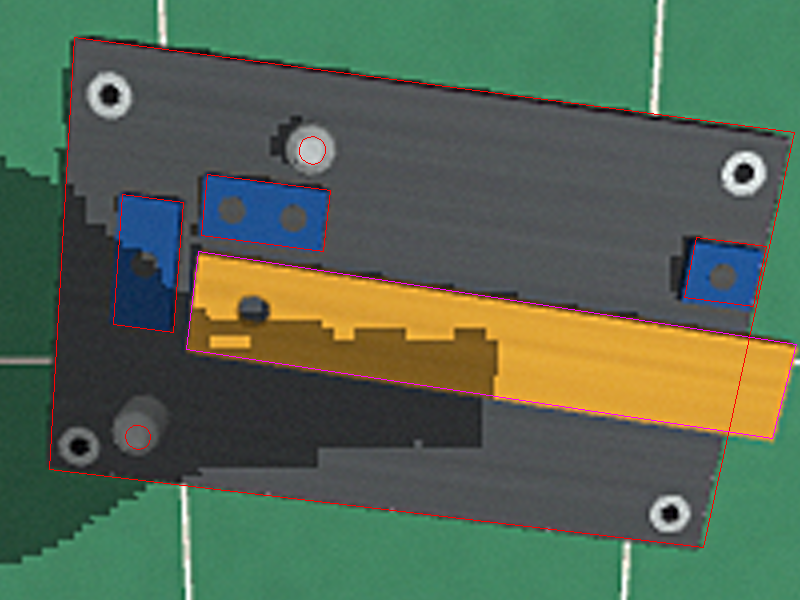

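Overlay matches well: jig at (0.5797,−0.1845), −7.2°; bar at (0.5964,−0.1912), 3.4 mm short of the stop and 4.5 mm off the fence. Aligning above the bar.

```bash
python3 -m jog '[[0.012,0.021,0,0,0,0,0.6],[0,0,0,0,0,-7,0.5],[0,0,0.01,0,0,-7,0.5],[0,0,0.01,0,0,-7,0.5],[0,0,0.01,0,0,-7,0.5],[0,0,0.01,0,0,-7,0.5],[0,0,0.01,0,0,-7,0.5],[0,0,0,0,0,-7,0.5],[0,0,0,0,0,-7,0.5],[0,0,0,0,0,-7,0.5],[0,0,0,0,0,-7,0.5],[0,0,0,0,0,-7,0.5],[0,0,0,0,0,-4,0.5],[0,0,0,0,0,0,0.5],[0,0,0,0,0,0,0.5]]'
cat > rel.py <<'E'
import sys
from h import *
# target: x y yaw(of tool y, deg) -> rows in tool axes
s=arm.sense();R=np.array(s["ee_rot"]);p=np.array(s["tcp_pos"])
x,y,z,a=map(float,sys.argv[1:5])
print("t",s["time"],"tcp",p.round(4),"phi",np.degrees(np.arctan2(R[1,1],R[0,1])).round(2),"tilt",R[:2,2].round(4),"j7",round(s["joint_positions"][6],1))
print("shift tool mm",(1e3*R.T@(np.array([x,y,z])-p)).round(1),"wz",-((a-np.degrees(np.arctan2(R[1,1],R[0,1]))+180)%360-180),"F",np.round(s["force"],1),"w",s["gripper_width"])
E
python3 rel.py .5964 -.1912 .037 81.1
```

```text
time: 2.53
tcp_pos: [0.5968, -0.1928, 0.0944]
ee_rot: [[-0.987, 0.159, 0.002], [0.159, 0.987, -0.001], [-0.003, -0.001, -1.0]]
force: [-0.0, -0.2, -0.5]
gripper_width: 0.0426
gripper_force: 0.0
t 2.5333 tcp [ 0.5968 -0.1928  0.0944] phi 80.86 tilt [ 0.0024 -0.0012] j7 76.4
shift tool mm [ 0.8  1.6 57.4] wz -0.2400827913608623 F [-0.  -0.2 -0.5] w 0.0426283341097142
```

```bash
python3 -m jog '[[0.001,0.0015,0.03,0,0,0,0.5],[0,0,0.017,0,0,0,0.5],[0,0,0.006,0,0,0,0.5],[0,0,0,0,0,0,0.5],[0,0,0,0,0,0,0.5]]'; python3 rel.py .5964 -.1912 .037 81.1
```

```text
time: 2.95
tcp_pos: [0.5955, -0.191, 0.0404]
ee_rot: [[-0.988, 0.157, 0.001], [0.157, 0.988, -0.0], [-0.001, -0.0, -1.0]]
force: [0.1, -0.2, 0.5]
gripper_width: 0.0426
gripper_force: 0.0
t 2.95 tcp [ 0.5955 -0.191   0.0404] phi 80.95 tilt [ 0.0007 -0.0005] j7 74.6
shift tool mm [-0.9 -0.   3.4] wz -0.15356373319431782 F [ 0.1 -0.2  0.5] w 0.04260260115572034
```

```bash
python3 -m jog '[[0,0,0.004,0,0,0,0.5],[0,0,0,0,0,0,0.4],[0,0,0,0,0,0,0.1],[0,0,0,0,0,0,0.1],[0,0,0,0,0,0,0.1],[0,0,0,0,0,0,0.1],[0,0,0,0,0,0,0.1]]'
```

```text
time: 3.53
tcp_pos: [0.5951, -0.1913, 0.0363]
ee_rot: [[-0.988, 0.157, 0.001], [0.157, 0.988, -0.0], [-0.001, -0.0, -1.0]]
force: [-2.1, 0.2, 8.2]
gripper_width: 0.0181
gripper_force: 58.6
```

```bash
python3 -m jog '[[0,0,-0.01,0,0,0,0.1],[0,0,-0.02,0,0,0,0.1],[0,0,-0.02,0,0,0,0.1],[0,0,-0.01,0,0,0,0.1],[0,0,0,0,0,0,0.1]]'
python3 - <<'E'
from h import *
import pickle
im=optics.camera("wrist");pickle.dump(optics.camera_model("wrist"),open("m3.pkl","wb"))
cv2.imwrite("pics/w3.png",im[:,:,::-1])
s=arm.sense();print(s["tcp_pos"],s["force"],s["gripper_width"],s["gripper_force"])
E
```

```text
time: 3.95
tcp_pos: [0.5961, -0.1916, 0.0981]
ee_rot: [[-0.988, 0.157, 0.004], [0.157, 0.988, -0.001], [-0.004, -0.001, -1.0]]
force: [-0.5, -1.0, -0.6]
gripper_width: 0.0173
gripper_force: 59.0
[ 0.59536359 -0.19148927  0.09651371] [-0.34365012 -0.29104714 -2.93767823] 0.017597657153741487 59.02040719985962
```

View pics/w3.png

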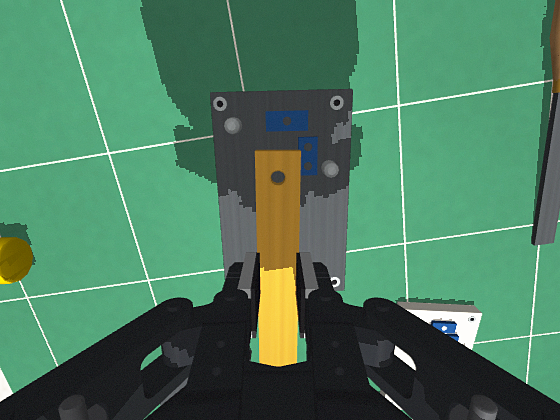

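The bar is held level and square, hole toward the stop at (278,178). Turning it end for end.

```bash
python3 -m jog '[[0,0,0,0,0,4,0.1],[0,0,0,0,0,7,0.1],[0,0,0,0,0,7,0.1],[0,0,0,0,0,7,0.1],[0,0,0,0,0,7,0.1],[0,0,0,0,0,7,0.1],[0,0,0,0,0,7,0.1],[0,0,0,0,0,7,0.1],[0,0,0,0,0,7,0.1],[0,0,0,0,0,7,0.1],[0,0,0,0,0,7,0.1],[0,0,0,0,0,7,0.1],[0,0,0,0,0,7,0.1],[0,0,0,0,0,7,0.1],[0,0,0,0,0,7,0.1],[0,0,0,0,0,7,0.1],[0,0,0,0,0,7,0.1],[0,0,0,0,0,7,0.1],[0,0,0,0,0,7,0.1],[0,0,0,0,0,7,0.1]]'; python3 -m jog '[[0,0,0,0,0,7,0.1],[0,0,0,0,0,7,0.1],[0,0,0,0,0,7,0.1],[0,0,0,0,0,7,0.1],[0,0,0,0,0,7,0.1],[0,0,0,0,0,6.2,0.1],[0,0,0,0,0,0,0.1],[0,0,0,0,0,0,0.1]]';python3 - <<'E'
from h import *
# target bar centre jig (18,-3); bar centre relative to TCP after flip: ~ -1.3 along jig x
a=np.radians(-7.24);c,s=np.cos(a),np.sin(a)
for x,y in((14,0),(19,-3)):
  x+=1.0;print(.5797+(c*x-s*y)/1e3,-.1845+(s*x+c*y)/1e3)
E
python3 rel.py .5994 -.1895 .045 -97.24
```

```text
time: 5.67
tcp_pos: [0.5942, -0.1912, 0.0943]
ee_rot: [[0.832, 0.554, -0.002], [0.554, -0.832, -0.0], [-0.002, -0.001, -1.0]]
force: [-0.4, 1.0, -1.3]
gripper_width: 0.0173
gripper_force: 59.0
time: 6.33
tcp_pos: [0.5944, -0.191, 0.0945]
ee_rot: [[0.993, -0.122, -0.002], [-0.122, -0.993, -0.001], [-0.002, 0.001, -1.0]]
force: [0.0, -0.6, -1.2]
gripper_width: 0.0175
gripper_force: 59.0
0.5945804044066861 -0.18639038744533362
0.5991624617198481 -0.1899965974751154
t 6.3333 tcp [ 0.5944 -0.191   0.0945] phi -96.98 tilt [-0.0016 -0.0007] j7 -62.7
shift tool mm [ 4.8 -2.1 49.5] wz 0.255490356087563 F [ 0.  -0.6 -1.2] w 0.01754394369241043
```

```bash
python3 -m jog '[[0.005,-0.001,0,0,0,0.25,0.1],[0,0,0.02,0,0,0,0.1],[0,0,0.02,0,0,0,0.1],[0,0,0.01,0,0,0,0.1],[0,0,0,0,0,0,0.1],[0,0,0,0,0,0,0.1]]'; python3 rel.py .5992 -.19 .0375 -97.24;  python3 -m jog '[[0,0,0.003,0,0,0,0.1],[0,0,0.002,0,0,0,0.1],[0,0,0.001,0,0,0,0.1],[0,0,0,0,0,0,0.1]]'
```

```text
time: 6.83
tcp_pos: [0.5999, -0.1911, 0.0454]
ee_rot: [[0.992, -0.129, -0.001], [-0.129, -0.992, 0.0], [-0.001, 0.0, -1.0]]
force: [0.6, 0.7, 0.0]
gripper_width: 0.0173
gripper_force: 59.0
t 6.8333 tcp [ 0.5999 -0.1911  0.0454] phi -97.41 tilt [-0.0007  0.    ] j7 -61.7
shift tool mm [-0.8 -1.   7.9] wz -0.17293659616228751 F [0.6 0.7 0. ] w 0.017326792509640344
time: 7.17
tcp_pos: [0.6001, -0.1907, 0.0397]
ee_rot: [[0.992, -0.13, 0.0], [-0.13, -0.992, 0.0], [0.0, -0.0, -1.0]]
force: [-0.1, 0.8, -0.9]
gripper_width: 0.0173
gripper_force: 59.0
```

```bash
python3 -m jog '[[0,0,0.0015,0,0,0,0.1],[0,0,0.001,0,0,0,0.1],[0,0,0,0,0,0,0.1]]'; python3 -m jog '[[0,0,0.001,0,0,0,0.1],[0,0,0.0005,0,0,0,0.1],[0,0,0,0,0,0,0.1]]'
```

```text
time: 7.42
tcp_pos: [0.5999, -0.1907, 0.0368]
ee_rot: [[0.992, -0.13, -0.0], [-0.13, -0.992, 0.0], [-0.0, -0.0, -1.0]]
force: [0.2, 0.7, -0.8]
gripper_width: 0.0173
gripper_force: 59.0
time: 7.67
tcp_pos: [0.6001, -0.1908, 0.0362]
ee_rot: [[0.992, -0.13, 0.0], [-0.13, -0.992, 0.0], [0.0, -0.0, -1.0]]
force: [-5.0, 1.9, 14.4]
gripper_width: 0.0178
gripper_force: 60.9
```

```bash
python3 -m jog '[[0,0,-0.0005,0,0,0,0.1],[-0.002,0,0,0,0,0,0.1],[-0.0015,0,0,0,0,0,0.1],[0,0,0,0,0,0,0.1]]'; python3 -m jog '[[-0.001,0,0,0,0,0,0.1],[-0.001,0,0,0,0,0,0.1],[0,0,0,0,0,0,0.1]]';python3 -m jog '[[-0.0005,0,0,0,0,0,0.1],[-0.0005,0,0,0,0,0,0.1],[0,0,0,0,0,0,0.1]]'
```

```text
time: 8.0
tcp_pos: [0.5968, -0.1905, 0.0363]
ee_rot: [[0.992, -0.13, 0.001], [-0.13, -0.992, -0.0], [0.001, 0.0, -1.0]]
force: [2.7, 0.0, 5.5]
gripper_width: 0.0171
gripper_force: 59.8
time: 8.25
tcp_pos: [0.595, -0.1902, 0.0363]
ee_rot: [[0.992, -0.13, 0.001], [-0.13, -0.992, -0.0], [0.001, 0.0, -1.0]]
force: [2.7, -0.5, 5.9]
gripper_width: 0.0172
gripper_force: 59.9
time: 8.5
tcp_pos: [0.594, -0.1901, 0.0363]
ee_rot: [[0.992, -0.13, 0.001], [-0.13, -0.992, -0.0], [0.001, 0.0, -1.0]]
force: [3.3, -0.4, 5.7]
gripper_width: 0.0173
gripper_force: 59.8
```

```bash
python3 -m jog '[[-0.0005,0,0,0,0,0,0.1],[-0.0005,0,0,0,0,0,0.1],[0,0,0,0,0,0,0.1]]';python3 -m jog '[[-0.0005,0,0,0,0,0,0.1],[-0.0005,0,0,0,0,0,0.1],[0,0,0,0,0,0,0.1]]'
```

```text
time: 8.75
tcp_pos: [0.5935, -0.19, 0.0363]
ee_rot: [[0.992, -0.13, 0.002], [-0.13, -0.992, -0.001], [0.002, 0.0, -1.0]]
force: [6.7, -0.8, 3.3]
gripper_width: 0.0172
gripper_force: 59.5
time: 9.0
tcp_pos: [0.5934, -0.19, 0.0365]
ee_rot: [[0.992, -0.129, 0.004], [-0.129, -0.992, -0.001], [0.004, 0.001, -1.0]]
force: [10.9, -3.1, -0.7]
gripper_width: 0.0173
gripper_force: 59.1
```

Run:
```python
from h import *
import pickle
im=optics.camera("wrist");m=optics.camera_model("wrist");pickle.dump(m,open("m4.pkl","wb"));cv2.imwrite("pics/w4.png",im[:,:,::-1])
cv2.imwrite("pics/w4c.png",cv2.resize(im[:,:,::-1],(800,600)))
s=arm.sense();print(s["tcp_pos"],s["force"])
```

```text
[ 0.59334577 -0.1900156   0.03644156] [11.1336232  -1.69230823 -0.98787693]
```

View pics/w4c.png

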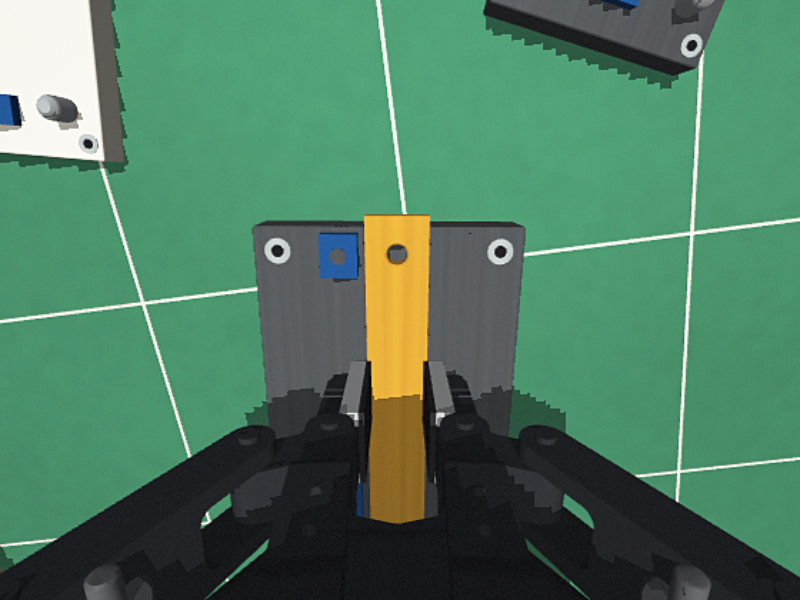

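Bar end overhangs as it should, now against the stop (11 N); gap to the fence is ~2–3 mm. Pushing to the fence (tool −y).

```bash
python3 -m jog '[[0.0005,-0.001,0.0003,0,0,0,0.1],[0,-0.001,0,0,0,0,0.1],[0,0,0,0,0,0,0.1]]';python3 -m jog '[[0,-0.0005,0,0,0,0,0.1],[0,-0.0005,0,0,0,0,0.1],[0,0,0,0,0,0,0.1]]';python3 -m jog '[[0,-0.0005,0,0,0,0,0.1],[0,-0.0005,0,0,0,0,0.1],[0,0,0,0,0,0,0.1]]'
```

```text
time: 9.3
tcp_pos: [0.5936, -0.1892, 0.0363]
ee_rot: [[0.992, -0.13, 0.003], [-0.13, -0.992, -0.003], [0.003, 0.002, -1.0]]
force: [7.1, -6.5, 3.7]
gripper_width: 0.0171
gripper_force: 59.7
time: 9.55
tcp_pos: [0.5936, -0.1886, 0.0363]
ee_rot: [[0.991, -0.13, 0.003], [-0.13, -0.991, -0.003], [0.004, 0.003, -1.0]]
force: [7.4, -8.1, 3.5]
gripper_width: 0.0176
gripper_force: 59.6
time: 9.8
tcp_pos: [0.5937, -0.1878, 0.0363]
ee_rot: [[0.991, -0.13, 0.003], [-0.13, -0.991, -0.003], [0.004, 0.003, -1.0]]
force: [7.5, -9.9, 2.4]
gripper_width: 0.0178
gripper_force: 59.6
```

```bash
python3 -m jog '[[0.0003,-0.0005,0,0,0,0,0.1],[0,-0.0005,0,0,0,0,0.1],[0,0,0,0,0,0,0.1]]';python3 -m jog '[[0,-0.0005,0,0,0,0,0.1],[0,-0.0005,0,0,0,0,0.1],[0,0,0,0,0,0,0.1]]'
```

```text
time: 10.05
tcp_pos: [0.5938, -0.1875, 0.0363]
ee_rot: [[0.991, -0.131, 0.003], [-0.131, -0.991, -0.004], [0.003, 0.004, -1.0]]
force: [5.0, -12.5, 2.5]
gripper_width: 0.0177
gripper_force: 59.6
time: 10.3
tcp_pos: [0.5938, -0.1873, 0.0363]
ee_rot: [[0.991, -0.132, 0.003], [-0.132, -0.991, -0.005], [0.003, 0.004, -1.0]]
force: [5.4, -16.3, 1.5]
gripper_width: 0.0175
gripper_force: 59.5
```

```bash
python3 -m jog '[[0,0.001,-0.0005,0,0,0.2,0.1],[0,0.001,-0.0003,0,0,0.2,0.15],[0,0.0005,0,0,0,0,0.3],[0,0,0,0,0,0,0.3],[0,0,0,0,0,0,0.3],[0,0,0,0,0,0,0.3]]'; python3 rel.py .5938 -.187 .0367 -97.24
```

```text
time: 10.8
tcp_pos: [0.5924, -0.186, 0.0362]
ee_rot: [[0.991, -0.136, -0.001], [-0.136, -0.991, 0.0], [-0.001, -0.0, -1.0]]
force: [-0.9, -0.2, -1.0]
gripper_width: 0.0253
gripper_force: 0.0
t 10.8 tcp [ 0.5924 -0.186   0.0362] phi -97.84 tilt [-0.0008  0.0004] j7 -61.6
shift tool mm [ 1.5  0.8 -0.5] wz -0.6031496258519837 F [-0.9 -0.2 -1. ] w 0.025326018945097926
```

```bash
python3 -m jog '[[0.001,-0.001,-0.0003,0,0,-0.6,0.3],[0,-0.001,0,0,0,0,0.3],[0,0,0,0,0,0,0.3]]';python3 -m jog '[[0,-0.001,0,0,0,0,0.3],[0,-0.001,0,0,0,0,0.3],[0,0,0,0,0,0,0.3]]';python3 -m jog '[[0,-0.001,0,0,0,0,0.3],[0,-0.001,0,0,0,0,0.3],[0,0,0,0,0,0,0.3]]'
```

```text
time: 11.05
tcp_pos: [0.594, -0.1844, 0.0367]
ee_rot: [[0.992, -0.126, -0.0], [-0.126, -0.992, -0.0], [-0.0, 0.0, -1.0]]
force: [-0.4, -0.0, 1.3]
gripper_width: 0.0257
gripper_force: 0.2
time: 11.3
tcp_pos: [0.5941, -0.1841, 0.037]
ee_rot: [[0.992, -0.127, 0.0], [-0.127, -0.992, -0.002], [0.001, 0.002, -1.0]]
force: [-1.0, -8.7, 0.8]
gripper_width: 0.0258
gripper_force: 4.3
time: 11.55
tcp_pos: [0.5941, -0.1838, 0.0372]
ee_rot: [[0.992, -0.128, 0.001], [-0.128, -0.992, -0.004], [0.001, 0.004, -1.0]]
force: [-2.4, -16.5, 0.7]
gripper_width: 0.0261
gripper_force: 8.2
```

```bash
python3 -m jog '[[0,0.003,0,0,0,0,0.4],[0,0.002,0,0,0,0,0.45],[0,0,-0.03,0,0,0,0.6],[0,0,-0.04,0,0,0,1],[0,0,-0.04,0,0,0,1],[0,0,0,0,0,0,1],[0,0,0,0,0,0,1]]'
cat > fit2.py <<'E'
from h import *
import pickle
from scipy.optimize import least_squares
def T(p,o):
    c,s=np.cos(p[2]),np.sin(p[2]);return np.c_[p[0]+c*o[:,0]-s*o[:,1],p[1]+s*o[:,0]+c*o[:,1],o[:,2]]
def fit(mf,L,scale,p0):
    m=pickle.load(open(mf,"rb")) if isinstance(mf,str) else mf
    L=np.array(L,float);r=least_squares(lambda p:(proj("wrist",T(p,L[:,:3]/1e3),m)-L[:,3:]*scale).ravel(),p0,loss="soft_l1")
    print(r.x[:2].round(4),np.degrees(r.x[2]).round(2),r.fun.reshape(-1,2).round(1).tolist());return r.x
if __name__=="__main__":
    p0=[.58,-.185,-.126]
    fit("m3.pkl",[[-70,-44,16,212,93],[-70,44,16,352,90],[-58,-10,20.5,266,111],[-58,16,20.5,307,110],[-46,16,20.5,307,131],[-42,22,20.5,317,137],[-18,22,20.5,317,175],[-50,-30,29,232,125],[-22,30,29,330,168]],1,p0)
    fit("m4.pkl",[[70,44,16,255,228],[70,-44,16,523,228],[68,22,20.5,319,233],[54,22,20.5,319,277],[68,10,20.5,358,233]],.7,p0)
E
python3 fit2.py
python3 - <<'E'
from h import *
import pickle
s=arm.sense();print(s["tcp_pos"],s["time"])
pickle.dump(optics.camera_model("wrist"),open("m5.pkl","wb"));cv2.imwrite("pics/w5.png",optics.camera("wrist")[:,:,::-1])
E
```

```text
time: 12.13
tcp_pos: [0.595, -0.1852, 0.1489]
ee_rot: [[0.992, -0.126, 0.004], [-0.126, -0.992, -0.0], [0.004, -0.0, -1.0]]
force: [0.6, 0.3, -0.9]
gripper_width: 0.0858
gripper_force: 0.0
[ 0.5782 -0.1849] -7.93 [[-3.4, -1.4], [1.5, -1.4], [-1.2, 0.0], [0.8, 0.2], [0.6, -0.4], [0.2, 0.1], [-0.4, 0.4], [-1.5, 0.9], [1.4, 3.3]]
[ 0.5786 -0.1844] -8.1 [[-2.3, -2.4], [2.8, -0.2], [-0.2, 0.4], [0.9, 0.3], [-0.5, 0.7]]
[ 0.59503877 -0.18524125  0.14894756] 12.1333
```

View pics/w5.png

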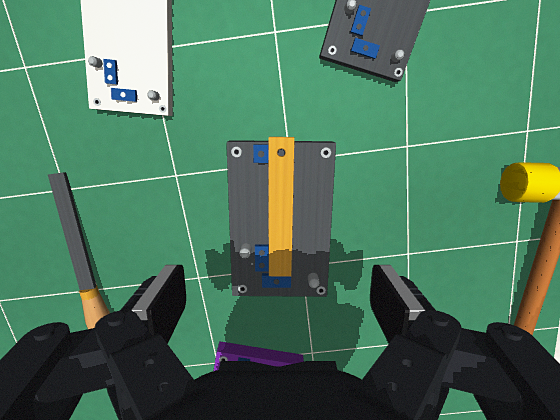

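The bar sits with its end at the stop (row ~276) and its edge on both fence blocks (col ~269), drilled hole now outward at (281,153). Verifying numerically and moving over the cover.

```bash
cat > bar.py <<'E'
from fit2 import *
x=fit("m5.pkl",[[70,44,16,229,142],[70,-44,16,335,142],[-70,44,16,233,295],[-70,-44,16,328,296],[-22,30,29,245,250],[-50,-30,29,313,281]],1,[.58,-.185,-.126])
m=pickle.load(open("m5.pkl","rb"));im=cv2.imread("pics/w5.png");h=cv2.cvtColor(im,cv2.COLOR_BGR2HSV)
k=cv2.inRange(h,(10,110,40),(30,255,255));k[:,:200]=0;k[:,360:]=0;k[310:]=0
c=max(cv2.findContours(cv2.morphologyEx(k,cv2.MORPH_CLOSE,np.ones((7,7))),0,2)[0],key=cv2.contourArea)
q=np.array([P("wrist",u,v,.022,m)[:2] for u,v in c[:,0]])-x[:2]
C,S=np.cos(x[2]),np.sin(x[2]);q=q@np.array([[C,-S],[S,C]])*1e3
r=cv2.minAreaRect(q.astype(np.float32));print("bar in jig",r)
E
python3 bar.py; python3 -m jog '[[-0.013,-0.036,0,0,0,0,1],[-0.014,-0.037,0,0,0,0,1],[-0.014,-0.037,0,0,0,0,1],[-0.014,-0.037,0,0,0,0,1],[-0.014,-0.037,0,0,0,0,1],[-0.014,-0.037,0,0,0,0,1],[-0.014,-0.037,0,0,0,0,1],[-0.014,-0.037,0,0,0,0,1],[-0.014,-0.037,0,0,0,0,1],[-0.013,-0.036,0,0,0,0,1],[0,0,0,0,0,0,1],[0,0,0,0,0,0,1],[0,0,0,0,0,0,1]]'
python3 - <<'E'
from fit2 import *
m=optics.camera_model("wrist");im=optics.camera("wrist")[:,:,::-1].copy();pickle.dump(m,open("m6.pkl","wb"));cv2.imwrite("pics/w6.png",im)
s=arm.sense();print(np.round(s["tcp_pos"],4),s["time"])
h=cv2.cvtColor(im,cv2.COLOR_BGR2HSV)
k=cv2.inRange(h,(0,150,60),(6,255,255))|cv2.inRange(h,(174,150,60),(180,255,255))
for c in sorted(cv2.findContours(k,0,2)[0],key=cv2.contourArea)[-2:]:print("red",cv2.contourArea(c),cv2.boundingRect(c),cv2.minAreaRect(c))
k=cv2.inRange(h,(0,0,130),(180,45,255))
for c in sorted(cv2.findContours(k,0,2)[0],key=cv2.contourArea)[-3:]:
  r=cv2.minAreaRect(c);print("pale",cv2.contourArea(c),cv2.boundingRect(c),r[2],cv2.boxPoints(r).round(1).tolist(),cv2.approxPolyDP(c,6,True)[:,0].tolist())
E
```

```text
[ 0.5795 -0.1855] -7.63 [[-2.5, -1.6], [1.7, -0.8], [-0.6, 0.2], [-0.4, -0.2], [0.0, 3.3], [2.0, 2.5]]
bar in jig ((13.765430450439453, 0.6417951583862305), (20.335994720458984, 119.20745086669922), 89.91658782958984)
time: 13.27
tcp_pos: [0.503, 0.1966, 0.1459]
ee_rot: [[0.992, -0.126, -0.001], [-0.126, -0.992, -0.001], [-0.001, 0.001, -1.0]]
force: [-1.0, -0.4, -0.0]
gripper_width: 0.0854
gripper_force: 0.0
[0.5033 0.1959 0.1461] 13.3167
red 1565.5 (237, 134, 51, 63) ((262.8846130371094, 165.57693481445312), (61.294368743896484, 27.457656860351562), 56.30992889404297)
pale 984.0 (438, 388, 49, 32) 90.0 [[438.0, 388.0], [486.0, 388.0], [486.0, 419.0], [438.0, 419.0]] [[449, 388], [438, 419], [486, 419], [473, 394]]
pale 3221.0 (0, 215, 112, 145) 0.0 [[0.0, 359.0], [0.0, 215.0], [111.0, 215.0], [111.0, 359.0]] [[0, 215], [30, 282], [70, 275], [78, 296], [30, 305], [0, 232], [0, 359], [38, 325], [31, 305], [79, 300], [90, 328], [80, 301], [111, 295], [80, 299], [71, 275], [92, 270], [100, 280], [94, 263], [34, 277]]
pale 39512.0 (0, 0, 560, 323) 3.721313238143921 [[-14.100000381469727, 289.1000061035156], [6.300000190734863, -24.5], [574.0999755859375, 12.399999618530273], [553.7000122070312, 326.0]] [[0, 72], [10, 104], [0, 117], [20, 116], [4, 80], [125, 64], [155, 186], [83, 196], [155, 187], [174, 264], [157, 187], [215, 179], [267, 250], [349, 199], [330, 165], [384, 158], [386, 264], [496, 252], [492, 322], [498, 253], [559, 245], [499, 251], [498, 239], [496, 252], [389, 262], [387, 159], [498, 144], [387, 156], [383, 27], [506, 8], [384, 25], [382, 0], [381, 26], [253, 44], [246, 0], [251, 44], [126, 62], [109, 0], [123, 62], [6, 79]]
```

```bash
cat > cov.py <<'E'
from fit2 import *
def cover(m,im):
    h=cv2.cvtColor(im,cv2.COLOR_BGR2HSV)
    red=cv2.inRange(h,(0,150,40),(6,255,255))|cv2.inRange(h,(174,150,40),(180,255,255))
    k=cv2.inRange(h,(0,0,110),(180,50,255));k=cv2.morphologyEx(k,cv2.MORPH_OPEN,np.ones((6,6)))
    k=cv2.morphologyEx(k|red,cv2.MORPH_CLOSE,np.ones((9,9)))
    rc=max(cv2.findContours(red,0,2)[0],key=cv2.contourArea);M=cv2.moments(rc);u=(M["m10"]/M["m00"],M["m01"]/M["m00"])
    c=[c for c in cv2.findContours(k,0,2)[0] if cv2.pointPolygonTest(c,u,False)>0][0]
    print("plate",cv2.boundingRect(c),cv2.contourArea(c))
    hull=lambda p,o:cv2.convexHull(proj("wrist",T(p,np.array(o,float)/1e3),m).astype(np.float32))
    box=lambda x,y,a,b,z0,z1:[[x+i*a/2,y+j*b/2,z] for i in(-1,1) for j in(-1,1) for z in(z0,z1)]
    full=np.zeros_like(k);cv2.drawContours(full,[c],-1,255,-1);rm=np.zeros_like(k);cv2.drawContours(rm,[rc],-1,255,-1)
    def cost(p):
        a=np.zeros_like(k);cv2.fillConvexPoly(a,(hull(p,box(10,0,44,18,13,47))*16).astype(int),255,cv2.LINE_8,4)
        b=np.zeros_like(k);cv2.fillConvexPoly(b,(hull(p,box(0,0,112,84,0,13))*16).astype(int),255,cv2.LINE_8,4);b|=a
        return (np.count_nonzero(a^rm)*2+np.count_nonzero(b^full))
    from scipy.optimize import minimize
    q0=P("wrist",*u,.03,m)
    best=None
    for a in np.radians(np.arange(-90,90,15)):
        p0=np.array([q0[0]-.01*np.cos(a),q0[1]-.01*np.sin(a),a])
        r=minimize(cost,p0,method="Nelder-Mead",options=dict(initial_simplex=p0+np.array([[0,0,0],[.006,0,0],[0,.006,0],[0,0,.15]]),xatol=1e-5,fatol=.5))
        if best is None or r.fun<best.fun:best=r
    p=best.x;print("cover",p[:2].round(4),np.degrees(p[2]).round(2),"cost",best.fun,"handle",(p[:2]+.01*np.array([np.cos(p[2]),np.sin(p[2])])).round(4))
    o=im.copy()
    for b in(box(10,0,44,18,13,47),box(0,0,112,84,0,13)):cv2.polylines(o,[hull(p,b).astype(int)],True,(255,0,0),1)
    return p,o
if __name__=="__main__":
    p,o=cover(pickle.load(open("m6.pkl","rb")),cv2.imread("pics/w6.png"))
    cv2.imwrite("pics/w6o.png",o)
E
python3 cov.py
```

```text
plate (192, 83, 157, 167) 13927.5
cover [0.5322 0.198 ] 26.43 cost 555.0 handle [0.5411 0.2024]
```

```bash
python3 -m jog '[[0.037,-0.011,0,0,0,-6.7,1],[0,0,0,0,0,-6.7,0.8],[0,0,0.01,0,0,-6.7,0.6],[0,0,0.01,0,0,-6.7,0.6],[0,0,0.01,0,0,-6.9,0.6],[0,0,0,0,0,0,0.6],[0,0,0,0,0,0,0.6]]'; python3 rel.py .5411 .2024 .035 -63.57
```

```text
time: 13.9
tcp_pos: [0.5417, 0.2017, 0.1165]
ee_rot: [[0.898, 0.44, -0.001], [0.44, -0.898, -0.0], [-0.001, -0.0, -1.0]]
force: [-0.6, -0.0, 0.3]
gripper_width: 0.0513
gripper_force: 0.0
t 13.9 tcp [0.5417 0.2017 0.1165] phi -63.9 tilt [-0.001  -0.0004] j7 -73.6
shift tool mm [-0.1 -0.9 81.5] wz -0.32859859788979406 F [-0.6 -0.   0.3] w 0.0512572470286378
```

Run:
```python
from cov import *
m=optics.camera_model("wrist");im=optics.camera("wrist")[:,:,::-1].copy()
p,o=cover(m,im);cv2.imwrite("pics/w7o.png",o)
```

```text
plate (219, 154, 117, 140) 15114.0
cover [0.5324 0.1977] 26.25 cost 771.0 handle [0.5414 0.2022]
```

```bash
python3 -m jog '[[0,-0.0005,0.03,0,0,-0.2,0.6],[0,0,0.03,0,0,0,0.6],[0,0,0.018,0,0,0,0.6],[0,0,0.002,0,0,0,0.6],[0,0,0,0,0,0,0.6],[0,0,0,0,0,0,0.6]]'; python3 -m jog '[[0,0,0,0,0,0,0.3],[0,0,0,0,0,0,0],[0,0,0,0,0,0,0],[0,0,0,0,0,0,0],[0,0,0,0,0,0,0],[0,0,0,0,0,0,0],[0,0,0,0,0,0,0]]'
```

```text
time: 14.45
tcp_pos: [0.5421, 0.2037, 0.038]
ee_rot: [[0.895, 0.447, 0.001], [0.447, -0.895, 0.0], [0.001, 0.0, -1.0]]
force: [0.4, 0.4, 0.2]
gripper_width: 0.051
gripper_force: 0.0
time: 15.03
tcp_pos: [0.542, 0.2039, 0.038]
ee_rot: [[0.894, 0.448, 0.001], [0.448, -0.894, 0.001], [0.002, -0.0, -1.0]]
force: [-2.7, -1.1, 13.0]
gripper_width: 0.017
gripper_force: 59.5
```

```bash
python3 -m jog '[[0,0,-0.01,0,0,0,0],[0,0,-0.02,0,0,0,0],[0,0,-0.03,0,0,0,0],[0,0,-0.02,0,0,4,0],[0,0,0,0,0,6,0],[0,0,0,0,0,6,0],[0,0,0,0,0,6,0],[0,0,0,0,0,6,0],[0,0,0,0,0,6,0],[0,0,0,0,0,0,0],[0,0,0,0,0,0,0]]'; python3 rel.py .5842 -.1861 .085 -97.5
```

```text
time: 15.95
tcp_pos: [0.5411, 0.2039, 0.1171]
ee_rot: [[0.992, -0.124, -0.0], [-0.124, -0.992, -0.0], [0.0, 0.0, -1.0]]
force: [0.1, 0.6, -5.1]
gripper_width: 0.0168
gripper_force: 59.2
t 15.95 tcp [0.5411 0.2039 0.1171] phi -97.15 tilt [-0.     -0.0001] j7 -99.0
shift tool mm [ 91.3 381.6  32.1] wz 0.3482451524081398 F [ 0.1  0.6 -5.1] w 0.016796635158018165
```

```bash
python3 -m jog '[[0.004,0.016,0,0,0,0.35,0],[0.008,0.034,0,0,0,0,0],[0.008,0.034,0,0,0,0,0],[0.008,0.034,0,0,0,0,0],[0.008,0.034,0,0,0,0,0],[0.008,0.034,0,0,0,0,0],[0.008,0.034,0,0,0,0,0],[0.008,0.034,0,0,0,0,0],[0.008,0.034,0,0,0,0,0],[0.008,0.034,0,0,0,0,0],[0.008,0.034,0,0,0,0,0],[0.006,0.018,0,0,0,0,0],[0.001,0.007,0,0,0,0,0],[0,0,0,0,0,0,0],[0,0,0,0,0,0,0],[0,0,0,0,0,0,0]]'; python3 rel.py .5842 -.1861 .072 -97.5
python3 - <<'E'
from cov import *
m=optics.camera_model("wrist");im=optics.camera("wrist")[:,:,::-1].copy();s=arm.sense();z0=s["tcp_pos"][2]-.038
# expected front edge of held cover (plate top, corners) for TCP at cover x=11
p=np.array(s["tcp_pos"]);R=np.array(s["ee_rot"])
for e in(10,11,12):
  X=[p+R[:,0]*(56-e)/1e3+R[:,1]*y/1e3+np.array([0,0,-.025]) for y in(-42,0,42)]
  print(e,proj("wrist",X,m).round(1).tolist())
cv2.imwrite("pics/w8.png",im)
h=cv2.cvtColor(im,cv2.COLOR_BGR2HSV)
u,v=proj("wrist",[p+R[:,0]*.045+R[:,1]*.03+np.array([0,0,-.025])],m)[0].astype(int)
for du in(0,6): print(u+du,[tuple(im[r,u+du]) for r in range(v-14,v+14,2)])
E
```

```text
time: 17.28
tcp_pos: [0.5806, -0.1844, 0.1167]
ee_rot: [[0.991, -0.131, -0.0], [-0.131, -0.991, 0.001], [-0.0, -0.001, -1.0]]
force: [0.3, 0.8, -3.7]
gripper_width: 0.017
gripper_force: 59.5
t 17.2833 tcp [ 0.5806 -0.1844  0.1167] phi -97.55 tilt [-0.0002  0.001 ] j7 -63.9
shift tool mm [ 3.8  1.3 44.7] wz -0.04681120347689216 F [ 0.3  0.8 -3.7] w 0.016976919238989276
10 [[190.7, 175.0], [278.7, 175.0], [366.6, 175.0]]
11 [[190.9, 177.1], [278.7, 177.1], [366.4, 177.1]]
12 [[191.1, 179.2], [278.7, 179.2], [366.3, 179.1]]
341 [(np.uint8(94), np.uint8(122), np.uint8(67)), (np.uint8(74), np.uint8(105), np.uint8(52)), (np.uint8(74), np.uint8(102), np.uint8(49)), (np.uint8(104), np.uint8(142), np.uint8(70)), (np.uint8(100), np.uint8(140), np.uint8(65)), (np.uint8(116), np.uint8(114), np.uint8(126)), (np.uint8(109), np.uint8(113), np.uint8(118)), (np.uint8(208), np.uint8(207), np.uint8(222)), (np.uint8(223), np.uint8(222), np.uint8(230)), (np.uint8(222), np.uint8(219), np.uint8(229)), (np.uint8(220), np.uint8(219), np.uint8(228)), (np.uint8(223), np.uint8(222), np.uint8(231)), (np.uint8(219), np.uint8(218), np.uint8(227)), (np.uint8(220), np.uint8(220), np.uint8(228))]
347 [(np.uint8(102), np.uint8(136), np.uint8(67)), (np.uint8(98), np.uint8(136), np.uint8(69)), (np.uint8(101), np.uint8(137), np.uint8(70)), (np.uint8(100), np.uint8(135), np.uint8(65)), (np.uint8(103), np.uint8(142), np.uint8(67)), (np.uint8(118), np.uint8(110), np.uint8(127)), (np.uint8(77), np.uint8(76), np.uint8(80)), (np.uint8(212), np.uint8(209), np.uint8(222)), (np.uint8(224), np.uint8(223), np.uint8(232)), (np.uint8(223), np.uint8(221), np.uint8(229)), (np.uint8(224), np.uint8(223), np.uint8(231)), (np.uint8(223), np.uint8(221), np.uint8(230)), (np.uint8(222), np.uint8(221), np.uint8(229)), (np.uint8(223), np.uint8(223), np.uint8(230))]
```

```bash
python3 -m jog '[[0.0036,0.0013,0.01,0,0,0,0],[0,0,0.02,0,0,0,0],[0,0,0.01,0,0,0,0],[0,0,0,0,0,0,0],[0,0,0,0,0,0,0]]'; python3 rel.py .5840 -.1861 .067 -97.5
```

```text
time: 17.75
tcp_pos: [0.5836, -0.1875, 0.0762]
ee_rot: [[0.991, -0.134, -0.001], [-0.134, -0.991, 0.0], [-0.001, -0.0, -1.0]]
force: [0.3, -0.4, -4.2]
gripper_width: 0.0174
gripper_force: 59.4
t 17.75 tcp [ 0.5836 -0.1875  0.0762] phi -97.68 tilt [-0.0014  0.0002] j7 -62.5
shift tool mm [ 0.2 -1.5  9.2] wz -0.17785170395700334 F [ 0.3 -0.4 -4.2] w 0.017357971831915283
```

```bash
python3 -m jog '[[0,-0.0013,0.003,0,0,-0.15,0],[0,0,0.003,0,0,0,0],[0,0,0.001,0,0,0,0],[0,0,0,0,0,0,0]]'; python3 rel.py .5840 -.1861 .067 -97.5;python3 -m jog '[[0,0,0.002,0,0,0,0],[0,0,0.001,0,0,0,0],[0,0,0,0,0,0,0]]'; python3 rel.py .5840 -.1861 .067 -97.5
```

```text
time: 18.08
tcp_pos: [0.5841, -0.1865, 0.0698]
ee_rot: [[0.991, -0.131, 0.0], [-0.131, -0.991, 0.0], [0.0, -0.0, -1.0]]
force: [-0.4, 0.2, -4.0]
gripper_width: 0.0167
gripper_force: 59.4
t 18.0833 tcp [ 0.5841 -0.1865  0.0698] phi -97.55 tilt [0.0001 0.0001] j7 -62.3
shift tool mm [-0.2 -0.3  2.8] wz -0.048147108536824135 F [-0.4  0.2 -4. ] w 0.016666698317151535
time: 18.33
tcp_pos: [0.584, -0.1865, 0.0666]
ee_rot: [[0.991, -0.132, -0.0], [-0.132, -0.991, 0.0], [-0.0, -0.0, -1.0]]
force: [-0.6, -0.9, -3.7]
gripper_width: 0.0171
gripper_force: 59.5
t 18.3333 tcp [ 0.584  -0.1865  0.0666] phi -97.56 tilt [-0.0002  0.0001] j7 -62.2
shift tool mm [-0.1 -0.4 -0.4] wz -0.05821779331733978 F [-0.6 -0.9 -3.7] w 0.017053720198137987
```

Past the tip level (~0.067) with no contact; continuing slowly.

```bash
python3 -m jog '[[0,0,0.001,0,0,0,0],[0,0,0.001,0,0,0,0],[0,0,0,0,0,0,0]]'; python3 -m jog '[[0,0,0.001,0,0,0,0],[0,0,0.0005,0,0,0,0],[0,0,0,0,0,0,0]]'; python3 rel.py .5840 -.1861 .060 -97.5
```

```text
time: 18.58
tcp_pos: [0.5841, -0.1865, 0.0646]
ee_rot: [[0.991, -0.131, -0.0], [-0.131, -0.991, 0.0], [-0.0, -0.0, -1.0]]
force: [-0.2, 0.1, -4.0]
gripper_width: 0.0172
gripper_force: 59.5
time: 18.83
tcp_pos: [0.5841, -0.1865, 0.0631]
ee_rot: [[0.991, -0.131, -0.0], [-0.131, -0.991, 0.0], [-0.0, -0.0, -1.0]]
force: [0.1, 0.5, -4.4]
gripper_width: 0.017
gripper_force: 59.5
t 18.8333 tcp [ 0.5841 -0.1865  0.0631] phi -97.56 tilt [-0.0002  0.    ] j7 -62.1
shift tool mm [-0.1 -0.4  3.1] wz -0.055590028181796924 F [ 0.1  0.5 -4.4] w 0.017015751491042556
```

```bash
python3 -m jog '[[0,0,0.001,0,0,0,0],[0,0,0.001,0,0,0,0],[0,0,0,0,0,0,0]]'; python3 -m jog '[[0,0,0.001,0,0,0,0],[0,0,0.0005,0,0,0,0],[0,0,0,0,0,0,0]]'; python3 rel.py .5840 -.1861 .060 -97.5
```

```text
time: 19.08
tcp_pos: [0.584, -0.1865, 0.061]
ee_rot: [[0.991, -0.131, -0.0], [-0.131, -0.991, 0.0], [-0.0, -0.0, -1.0]]
force: [-0.3, -0.3, -5.2]
gripper_width: 0.0171
gripper_force: 59.5
time: 19.33
tcp_pos: [0.5841, -0.1866, 0.06]
ee_rot: [[0.991, -0.132, 0.0], [-0.132, -0.991, 0.0], [0.0, -0.0, -1.0]]
force: [-2.3, 0.6, 2.3]
gripper_width: 0.0174
gripper_force: 60.6
t 19.3333 tcp [ 0.5841 -0.1866  0.06  ] phi -97.56 tilt [0.0001 0.0001] j7 -61.9
shift tool mm [-0.2 -0.4  0. ] wz -0.05767424488243478 F [-2.3  0.6  2.3] w 0.01735376238131378
```

```bash
python3 -m jog '[[0,0,0.0003,0,0,0,0],[0,0,0,0,0,0,0],[0,0,0,0,0,0,0]]'; python3 -m jog '[[0,0,0.0002,0,0,0,0],[0,0,0,0,0,0,0],[0,0,0,0,0,0,0]]'
```

```text
time: 19.58
tcp_pos: [0.5841, -0.1866, 0.06]
ee_rot: [[0.991, -0.132, 0.0], [-0.132, -0.991, 0.0], [0.0, -0.0, -1.0]]
force: [-5.4, 1.3, 10.3]
gripper_width: 0.0171
gripper_force: 61.7
time: 19.83
tcp_pos: [0.5841, -0.1866, 0.06]
ee_rot: [[0.991, -0.132, 0.0], [-0.132, -0.991, 0.0], [0.0, -0.0, -1.0]]
force: [-5.5, 2.7, 14.0]
gripper_width: 0.0173
gripper_force: 62.3
```

```bash
python3 -m jog '[[-0.0008,0.0003,0,0,0,0,0],[-0.0005,0.0002,0,0,0,0,0],[0,0,0,0,0,0,0],[0,0,0,0,0,0,0],[0,0,0,0,0,0,0]]'
python3 - <<'E'
from h import *
im=optics.camera("scene")[:,:,::-1];b=optics.camera("side")[:,:,::-1]
cv2.imwrite("pics/end.png",np.hstack([cv2.resize(i[y:y+75,x:x+50],(400,600),interpolation=cv2.INTER_CUBIC) for i,x,y in((im,190,170),(b,320,205))]))
c=np.hstack([cv2.resize(i[y:y+120,x:x+80],(400,600),interpolation=cv2.INTER_CUBIC) for i,x,y in((im,170,140),(b,298,180))]);cv2.imwrite("pics/end.png",c)
s=arm.sense();print(s["time"],s["force"],s["tcp_pos"])
E
```

```text
time: 20.25
tcp_pos: [0.584, -0.1866, 0.06]
ee_rot: [[0.991, -0.131, 0.002], [-0.131, -0.991, -0.0], [0.002, -0.0, -1.0]]
force: [2.9, 2.3, 6.9]
gripper_width: 0.0167
gripper_force: 60.9
20.35 [2.67147115 2.70425357 6.93592931] [ 0.58401572 -0.18664718  0.06002564]
```

View pics/end.png

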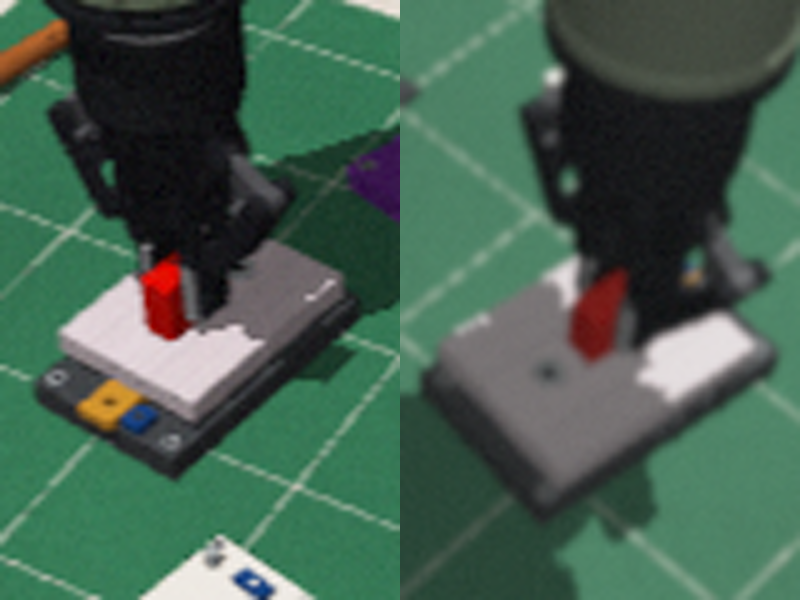

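The cover lies flat on the bar with the bush at the stop end, and the bar's drilled end shows against the outer fence block. Bringing the push to ~15 N.

```bash
python3 -m jog '[[0,0,0.0004,0,0,0,0],[0,0,0,0,0,0,0],[0,0,0,0,0,0,0],[0,0,0,0,0,0,0]]'; python3 -m jog '[[0,0,0,0,0,0,0],[0,0,0,0,0,0,0],[0,0,0,0,0,0,0],[0,0,0,0,0,0,0]]'
```

```text
time: 20.68
tcp_pos: [0.584, -0.1866, 0.06]
ee_rot: [[0.991, -0.131, 0.003], [-0.131, -0.991, 0.0], [0.003, -0.0, -1.0]]
force: [0.4, 3.6, 14.4]
gripper_width: 0.0171
gripper_force: 62.3
time: 21.02
tcp_pos: [0.584, -0.1867, 0.06]
ee_rot: [[0.991, -0.131, 0.003], [-0.131, -0.991, 0.0], [0.003, -0.0, -1.0]]
force: [1.3, 3.2, 14.8]
gripper_width: 0.0168
gripper_force: 62.3
```

Steady at 14.8 N.

```bash
python3 -c "
from bench import job
print(job.finish_job())"
```

```text
the job is handed in; nothing more can be done
None
```

The bar is turned end for end and home against the end stop and both fence blocks. The cover is down over both pins with the bush at the end-stop end. I handed the job in at 21 s, still gripping the handle and pressing at a steady 14.8 N.

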